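# Lock a lens onto the camera's bayonet adapter

### The arm

A 7-joint arm with a two-finger parallel gripper is mounted at the origin on the work surface. World frame = base frame: x ahead of the robot, y to its left, z up, the work surface at z = 0. Lengths are in m, angles in rad, forces in N, time in s.
With the tool pointing down it reaches from about 0.4 to 0.875 m from the base axis. Payload 19.3 kg.
Tool frame: the origin (TCP) lies at the very end of the fingers, on their centre line; the grasp point (between the pads) lies env.grip_depth behind it (env.grip_depth is the distance from the TCP to the grasp point, in m); z points along the fingers, y is the line along which they close (so a half turn about z gives the same grasp; the last joint's range is limited). The gripper opens to 85 mm and grips with 20 to 120 N. Pads are 22 mm wide; open, the fingers measure 114 mm over their backs; the gripper's body (76 mm by 85 mm) begins 54 mm behind the grasp point. The pads swing forward as they close: fully open they stand 13 mm farther back than shut.
Start: joints at [-1.349, 0.521, -0.036, 1.599, 0.021, 1.021, -0.113], TCP at [0.18, 0.599, 0.231] pointing down, gripper open.
Joint ranges: [-2.91, 2.91], [-0.3, 2.13], [-1.5, 1.42], [0.17, 2.43], [-1.26, 4.41], [0.16, 1.93], [-2.52, 2.52]. Speed limits (rad/s): [1.89, 1.89, 2.39, 2.39, 3.01, 3.01, 3.01].

### API

Orientations are given as a 3x3 rotation matrix whose columns are the frame's x, y, z axes.
In Python, from plant import env, claw, cams, workorder, telemetry gives the robot as it stands. Calls block until the motion is done:
- env.move_to(position, orientation): joint-space move of the TCP to a pose.
- env.line_to(position, ori=None, feed=0.15, guard=None): straight line of the TCP; ori=None keeps the orientation; feed is the mean speed in m/s. With guard (N) it stops when the force on the tool has changed by that much, and returns True; else False.
- env.move_j(angles): joint-space move.
- claw.command_gripper(opening, effort=None): opening from 0.0 (shut) to 1.0 (fully open); effort is the grip in N (None keeps the last); returns when the fingers have stopped.
- env.sleep(seconds).
- env.inverse_kinematics(position, orientation): joint angles nearest the present ones, or None.
- cams.camera(name): name is "scene" or "top"; returns (picture, depth): 480x640x3 uint8, blue, green, red; 480x640 float32, m along the optical axis (not along the pixel's ray), 0 where there is no reading.
- cams.get_calibration(name): a dict with "fx", "fy", "cx", "cy" (pixels), "rvec" (rotation vector, rad) and "tvec" (3), from world to camera coordinates, as OpenCV has them. Camera axes: x right, y down, z forward; pixel columns grow to the right and rows downward; lengths in m; the calibration is good to about 2 mm. A picture is of the moment at which its call begins. get_calibration takes no time and is no camera call.
A pose or a line that the arm cannot do raises env.MotionError and nothing moves.
- workorder.sign_off(): hands the job in; it is judged then, once.
Readings, each from a call of its own:
- telemetry.get_clock(): time.
- telemetry.get_qpos(): joint angles.
- telemetry.get_joint_velocities(): joint speeds.
- telemetry.get_tau(): joint torques, N m.
- telemetry.get_tcp_pos(): TCP position.
- telemetry.get_tool_rot(): TCP orientation.
- telemetry.get_force(): force on the tool from outside, world axes, zero at the start.
- telemetry.get_moment(): the same for the moment, N m.
- telemetry.get_grip_width(): opening from 0.0 (shut) to 1.0 (fully open).
- telemetry.get_grasp_force(): force on a finger pad.
Only numpy, scipy, OpenCV 4.12 (cv2) and the standard library are available. Lean on these libraries where they do the work, as an engineer would, in place of code of your own. Each camera call takes 0.05 s, during which the arm holds its last target. There are 200 camera calls.

### The job

Take the small lens off the cork mat and fit it on the camera that lies face up: feel for the place where it drops into the adapter ring, press it home and twist it a quarter turn clockwise (seen from above) until the catch clicks. Never force it, keep below 30 N between lens and camera, and leave the bottle, phone, marker and rear cap as they are. Let go when it sits flush and locked.

Things in the scene. Friction and masses are not known exactly. Their poses are not given: they have to be found in the camera images.
- lens_mid (a point): Loose lens, 0.24 kg, a black barrel 56 mm in diameter with a blue band, upright on a 4 mm thick cork mat (110 x 110 mm), rear end down. Point on its axis, 30 mm above the rear flange (flat mating face), 30 mm below the flat glass top, 38.5 mm above its foot; z up, +x towards the white dots on its side and top rim. The black barrel starts 4 mm above the flange.
- lens_foot (a point): Lens axis at its foot, 8.5 mm below the flange. Here the spigot (32 mm in diameter) carries two bayonet lugs, 4 mm thick, reaching out to radius 21 mm: a wide one (52 degrees) on +x under the white dots, a narrow one (26 degrees) on -x. The flange rim has one notch for the lock pin, on -y (90 degrees clockwise of the white dot, seen from above).
- mount_centre (a point): Centre of the flat top of the aluminium adapter ring on the camera, 70 mm above the counter; z up. Ring 70 mm across, bore 35 mm. Its 3 mm lip has a wide gap (under the red dot) and a narrow one opposite, each 5 degrees wider per side than its lug. The ring is stiff but clocked by up to 28 degrees either way from this frame's +x, NOT shown by this reading: feel for it, or see the dot.
- camera: Black camera fixed face up in a rubber cradle (150 x 110 x 18 mm); origin on the counter under the ring's axis, +x to the viewfinder hump. Hand grip at -y, 52 to 76 mm off, 2 mm higher than the ring. White dot at red dot: the lens drops 8.5 mm until its flange lies on the ring. Held within 1.5 mm of flush, it then turns 90 degrees clockwise to the lock; hard stop 4 degrees on.
- lock_pin (a joint): Sprung pin in the ring's face, opposite the red dot, 24.5 mm off axis. Value: how far it is pressed, in m: 0 = up, 3 mm proud; about 0.003 = pressed by a flush flange. Pushes up with 2.4 to 3.3 N. After the quarter turn of the seated lens it springs up into the flange notch (the click): locked, both ways. An orange tab on the ring's edge rises with it.
- bottle_mid (a point): Bystander: amber glass bottle, 56 mm in diameter, 170 mm tall, upright; point on its axis 80 mm up.
- phone_mid (a point): Bystander: black phone, 150 x 73 x 8 mm, lying flat; its centre, x along its length.
- marker_mid (a point): Bystander: black marker pen, 100 x 12 x 12 mm, lying flat; its centre, x along its length.
- rear_cap_mid (a point): Bystander: black round rear lens cap, 60 mm in diameter, 12 mm high, lying flat; its centre.
Not all that is in view belongs to the job. What is shaped like the camera but purple or yellow is not meant.

How it is judged:
By the outcome, as a careful person would: the job done as asked, in the order asked, and still so for the second after the job is handed in, with the robot touching nothing.
It also fails if it takes over 64 s, if anything falls off the work surface, if the arm or the gripper's body presses on something with over 40 N, if the wrist force passes 120 N, or if a joint passes its speed limit or range.

## Working session

There is one attempt and no reset: what is moved stays moved. The work goes in short steps, each a Python script; the robot and the scene stay as the last script left them, time stands still between calls to the robot, and variables do not carry over. Pictures are saved under pics/ and viewed, at most 10 in all, crops included, and the job is handed in when it is done.

```bash
mkdir -p pics; ls; python3 - <<'E'
from plant import env, claw, cams, workorder, telemetry as t
import cv2,numpy as np
for n in("scene","top"):
    p,d=cams.camera(n); cv2.imwrite(f"pics/{n}0.png",p); np.save(f"pics/{n}0.npy",d)
    print(n,cams.get_calibration(n),d.min(),d.max())
print(env.grip_depth,t.get_clock(),t.get_tcp_pos(),t.get_tool_rot())
E
```

```text
pics
scene {'fx': 556.3080724148815, 'fy': 556.3080724148815, 'cx': 325.24153371395744, 'cy': 233.3670123083116, 'rvec': array([ 1.85336407,  2.03485857, -0.54359947]), 'tvec': array([ 0.08038237, -0.40587177,  1.58526357])} 0.0 2.9513996
top {'fx': 603.7975849363579, 'fy': 603.7975849363579, 'cx': 317.7273056643172, 'cy': 234.93207893444216, 'rvec': array([ 2.12738847, -2.14826747,  0.22049484]), 'tvec': array([-0.03654291,  0.53752228,  1.14661645])} 0.0 2.2137647
0.0187 0.1 [0.17976245 0.59828312 0.23078713] [[-9.57716255e-01  2.87714325e-01 -2.06020244e-04]
 [ 2.87714386e-01  9.57715753e-01 -9.84068331e-04]
 [-8.58217230e-05 -1.00173322e-03 -9.99999495e-01]]
```

View pics/scene0.png

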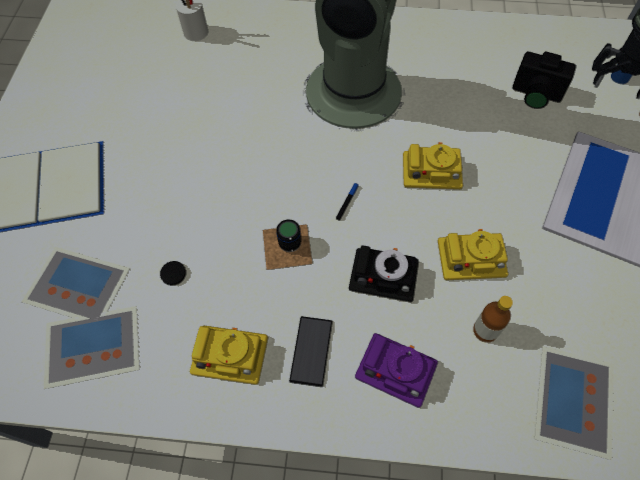

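View pics/top0.png

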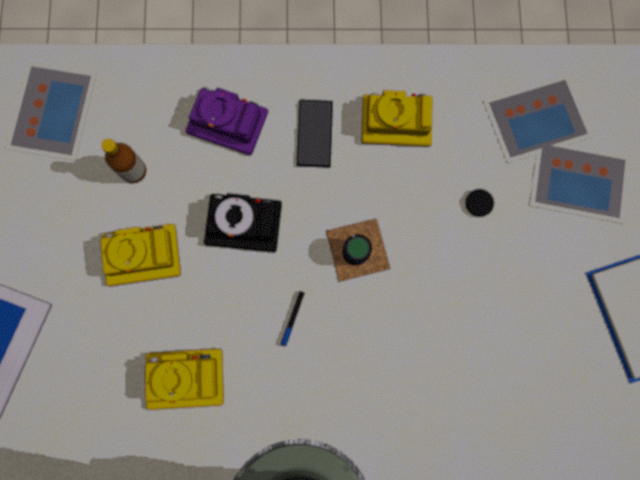

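The scene view shows the lens at about (289,234) and the black camera's ring at about (392,265). In the top view the lens is at about (357,249) and the ring at about (235,216). I'll put enlarged crops of all four into one picture.

```bash
python3 - <<'E'
import cv2,numpy as np
s=cv2.imread("pics/scene0.png");t=cv2.imread("pics/top0.png")
def c(p,u,v,w=33,h=25): return cv2.resize(p[v-h:v+h,u-w:u+w],(400,300),interpolation=cv2.INTER_CUBIC)
f=lambda a:np.clip(255*(a/255.)**.6,0,255).astype('uint8')
cv2.imwrite("pics/crops.png",f(np.vstack([np.hstack([c(s,289,234),c(s,392,265)]),np.hstack([c(t,357,249),c(t,236,216)])])))
E
```

```text
(no output)
```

View pics/crops.png

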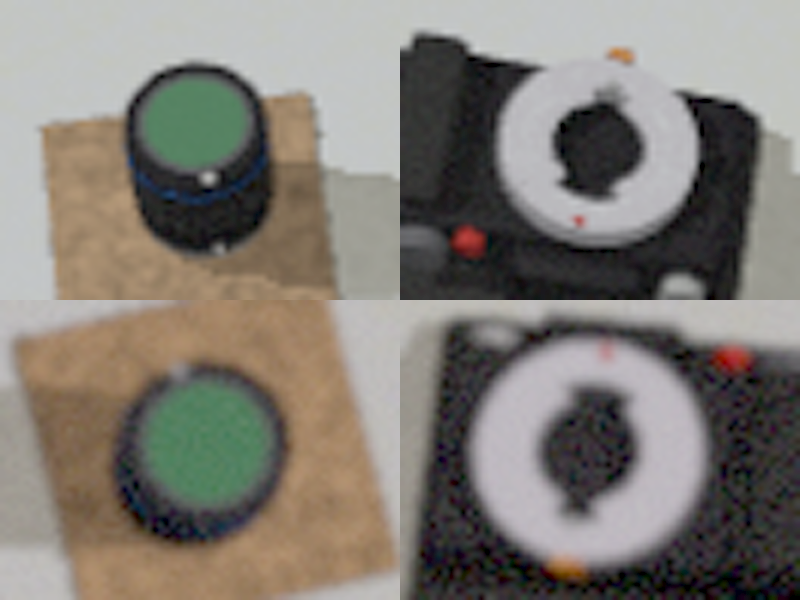

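The crops show the glass centre at crop pixel (196,124) in the scene view and (208,140) in the top view. The ring centre is at (198,147) and (190,150), with the red dot at (179,221) and (206,51). Next I triangulate these.

```bash
cat > vis.py <<'E'
from plant import cams
import cv2,numpy as np
def cal(n):
    c=cams.get_calibration(n);R=cv2.Rodrigues(np.array(c['rvec']))[0]
    K=np.array([[c['fx'],0,c['cx']],[0,c['fy'],c['cy']],[0,0,1.]]);return K,R,np.array(c['tvec'])
def tri(ps,pt):
    P=[]
    for n in("scene","top"):
        K,R,t=cal(n);P.append(K@np.c_[R,t])
    X=cv2.triangulatePoints(P[0],P[1],np.array(ps,float).reshape(2,1),np.array(pt,float).reshape(2,1)).ravel();return X[:3]/X[3]
def onplane(n,p,z):
    K,R,t=cal(n);d=R.T@np.linalg.inv(K)@[p[0],p[1],1];o=-R.T@t;return o+d*(z-o[2])/d[2]
def proj(n,X):
    K,R,t=cal(n);q=K@(R@np.array(X)+t);return q[:2]/q[2]
E
python3 - <<'E'
from vis import *
s=lambda o,x,y:(o[0]+(x+.5)/6.0606-.5,o[1]+(y+.5)/6-.5)
A,B,C,D=(256,209),(359,240),(324,224),(203,191)
def go(nm,a,b,z):
    print(nm,tri(a,b).round(4),onplane("scene",a,z).round(4),onplane("top",b,z).round(4))
go("glass",s(A,196,124),s(C,208,140),.0725)
go("lensdot",s(A,208,177),s(C,181,71),.0725)
go("ring",s(B,198,147),s(D,190,150),.07)
go("red",s(B,179,221),s(D,206,51),.07)
go("tab",s(B,221,56),s(D,167,267),.07)
# camera body/hump direction: nothing; bottle etc.
for n,b in dict(phone=(314,133),markA=(300,293),markB=(285,344),bottle=(136,172),cap=(480,203),redbtn=(257,200)).items(): print(n,onplane("top",b,.01).round(3))
for n in ("scene","top"):
    d=np.load(f"pics/{n}0.npy")
    K,R,t=cal(n)
    for nm,p in(("glass",s(A,196,124) if n=="scene" else s(C,208,140)),("ring",s(B,250,200) if 0 else (s(B,120,147) if n=="scene" else s(D,100,150)))):
        u,v=map(round,p);z=np.median(d[v-1:v+2,u-1:u+2]);print(n,nm,(R.T@(np.linalg.inv(K)@[u,v,1]*z-t)).round(4))
E
```

```text
glass [ 0.5086 -0.1182  0.0726] [ 0.5086 -0.1175  0.0725] [ 0.5087 -0.1188  0.0725]
lensdot [ 0.5313 -0.1103  0.0727] [ 0.5312 -0.11    0.0725] [ 0.5314 -0.1106  0.0725]
ring [0.5736 0.1225 0.067 ] [0.575  0.1226 0.07  ] [0.5729 0.1218 0.07  ]
red [0.6059 0.117  0.0702] [0.6059 0.1169 0.07  ] [0.606 0.117 0.07 ]
tab [0.5348 0.1294 0.0674] [0.5361 0.1297 0.07  ] [0.5343 0.1286 0.07  ]
phone [ 0.763 -0.038  0.01 ]
markA [ 0.426 -0.006  0.01 ]
markB [0.325 0.025 0.01 ]
bottle [0.68  0.332 0.01 ]
cap [ 0.609 -0.381  0.01 ]
redbtn [0.619 0.082 0.01 ]
scene glass [ 0.5086 -0.1172  0.0737]
scene ring [0.5772 0.0933 0.0694]
top glass [ 0.5086 -0.119   0.0723]
top ring [0.5726 0.1509 0.0688]
```

Heights check out: the glass triangulates to 72.6 mm and the red dot to 70 mm. The white dot is at +19° and the red dot at about −9.5°. Next I refine the ring centre and scan the wrist yaw.

```bash
cat > rb.py <<'E'
from plant import env, claw, cams, workorder, telemetry as t
import numpy as np
def Rz(deg):
    a=np.radians(deg);c,s=np.cos(a),np.sin(a);return np.array([[c,s,0],[s,-c,0],[0,0,-1.]])
LENS=np.array([.5086,-.1184]);RING=np.array([.5738,.1222])
def st(m=""): print(m,"t",round(t.get_clock(),2),"p",np.round(t.get_tcp_pos(),4),"F",np.round(t.get_force(),1),"Mz",np.round(t.get_moment(),2),"gw",round(t.get_grip_width(),3),"gf",round(t.get_grasp_force(),1))
E
python3 - <<'E'
from rb import *; from vis import *
for n,(u,v) in dict(scene=(392,265),top=(236,216)).items():
    p=cv2.imread(f"pics/{n}0.png")
    m=(p.min(2)>125).astype('uint8'); m2=np.zeros_like(m); m2[v-21:v+22,u-21:u+22]=m[v-21:v+22,u-21:u+22]
    k,l,s,c=cv2.connectedComponentsWithStats(m2); 
    i=l[v, u-13]; ct=max(cv2.findContours((l==i).astype('uint8'),0,1)[0],key=len)
    e=cv2.fitEllipse(cv2.convexHull(ct)); print(n,s[i],e,onplane(n,e[0],.07).round(4))
q0=t.get_qpos()
for y in range(-180,180,15):
    r=[]
    for P,dz,da in((LENS,.03,0),(LENS,.15,0),(RING,.16,-28.5),(RING,.085,-28.5),(RING,.085,-73),(RING,.085,-123)):
        q=env.inverse_kinematics([*P,dz],Rz(y+da)); r.append(None if q is None else np.round(q,1)[[0,4,6]].tolist())
    if sum(x is None for x in r)<2: print(y,r)
st()
E
```

```text
scene [371 244  43  35 812] ((392.0783996582031, 248.72293090820312), (42.505401611328125, 58.83976364135742), 0.9516938924789429) [0.5362 0.123  0.07  ]
top [216 199  36  35 653] ((233.60801696777344, 215.8759765625), (34.541080474853516, 36.13587188720703), 81.95699310302734) [0.5724 0.1224 0.07  ]
-180 [[0.1, -0.0, 1.7], [-0.1, -0.2, 1.9], [-0.5, -0.2, 0.9], [-0.4, -0.2, 0.9], [-0.5, -0.3, 0.3], [-0.7, -0.5, -0.4]]
-165 [[0.1, 0.1, 1.9], [-0.1, -0.2, 2.1], [-0.4, -0.1, 1.1], [-0.4, -0.1, 1.1], [-0.5, -0.3, 0.5], [-0.6, -0.5, -0.2]]
-150 [[0.2, 0.1, 2.1], [-0.0, -0.1, 2.3], [-0.4, -0.1, 1.3], [-0.3, -0.0, 1.3], [-0.5, -0.2, 0.7], [-0.6, -0.4, -0.0]]
-135 [[0.2, 0.2, 2.3], [0.7, 0.6, 1.9], [-0.3, -0.0, 1.5], [-0.3, 0.0, 1.5], [-0.4, -0.2, 0.9], [-0.6, -0.4, 0.2]]
-120 [[0.3, 0.3, 2.5], [0.9, 0.7, 2.1], [-0.3, 0.0, 1.8], [-0.2, 0.1, 1.7], [-0.4, -0.1, 1.1], [-0.5, -0.3, 0.4]]
-105 [[-0.5, -1.2, -2.2], [-0.6, -1.0, -2.3], [-0.2, 0.1, 2.0], [-0.2, 0.2, 1.9], [-0.3, -0.0, 1.3], [-0.5, -0.2, 0.6]]
-90 [[-0.5, -1.2, -1.9], [-0.6, -1.0, -2.1], [-0.2, 0.1, 2.2], [-0.1, 0.2, 2.1], [-0.3, 0.0
[... 1470 characters left out ...]
, -1.5]]
105 [[-0.0, -0.2, 0.6], [-0.3, -0.4, 0.8], [-0.7, -0.4, -0.2], [-0.6, -0.4, -0.2], [-0.7, -0.6, -0.8], [-0.9, -1.0, -1.3]]
120 [[0.0, -0.2, 0.8], [-0.3, -0.4, 1.0], [-0.6, -0.3, 0.0], [-0.6, -0.4, 0.1], [-0.7, -0.5, -0.6], [-0.7, -0.6, -1.4]]
135 [[0.0, -0.2, 1.0], [-0.3, -0.4, 1.3], [-0.6, -0.3, 0.2], [-0.5, -0.3, 0.3], [-0.6, -0.5, -0.4], [-0.7, -0.6, -1.2]]
150 [[0.1, -0.1, 1.3], [-0.2, -0.3, 1.5], [-0.6, -0.3, 0.5], [-0.5, -0.3, 0.5], [-0.6, -0.4, -0.1], [-0.7, -0.6, -0.9]]
165 [[0.1, -0.1, 1.5], [-0.2, -0.3, 1.7], [-0.5, -0.2, 0.7], [-0.5, -0.2, 0.7], [-0.6, -0.4, 0.1], [-0.7, -0.6, -0.7]]
 t 0.1 p [0.1798 0.5983 0.2308] F [ 0.6 -0.8  0.3] Mz [-0.    0.06 -0.  ] gw 1.003 gf 0.0
```

```bash
python3 - <<'E'
from rb import *; import cv2
claw.command_gripper(1.0,60)
env.move_to([*LENS,.25],Rz(180)); st("above")
print(env.line_to([*LENS,.0305],feed=.12,guard=8)); st("down")
claw.command_gripper(0.0,60); st("grip")
env.line_to([*LENS,.0505],feed=.08); st("lift")
env.move_to([*LENS,.17],Rz(180))
env.move_to([*RING,.17],Rz(180-28.5)); env.sleep(.3); st("over")
ims=[cv2.cvtColor(cams.camera(n)[0],cv2.COLOR_BGR2RGB)[:,:,::-1] for n in("scene","top")]
for n,i in zip(("s1","t1"),ims): cv2.imwrite(f"pics/{n}.png",i)
f=lambda p,u,v:cv2.resize(p[v-45:v+45,u-30:u+30],(400,600),interpolation=cv2.INTER_CUBIC)
cv2.imwrite("pics/over.png",np.hstack([f(ims[0],392,240),f(ims[1],236,216)]))
E
```

```text
above t 3.1 p [ 0.5088 -0.1178  0.2499] F [ 0.  -0.6 -0.4] Mz [-0.02 -0.01 -0.  ] gw 1.0 gf 0.0
False
down t 5.08 p [ 0.5089 -0.1184  0.0309] F [-0.3  0.1 -0.4] Mz [-0.01 -0.01 -0.04] gw 1.004 gf 0.0
grip t 5.47 p [ 0.5088 -0.1183  0.0309] F [-1.9  1.4  8.5] Mz [0.21 0.34 0.  ] gw 0.645 gf 61.6
lift t 5.88 p [ 0.5089 -0.1183  0.051 ] F [ 0.4 -0.6 -2. ] Mz [-0.02 -0.   -0.03] gw 0.642 gf 63.6
over t 7.71 p [0.5739 0.1214 0.1701] F [ 0.6  0.2 -2.2] Mz [-0.01  0.01  0.03] gw 0.643 gf 63.7
```

View pics/over.png

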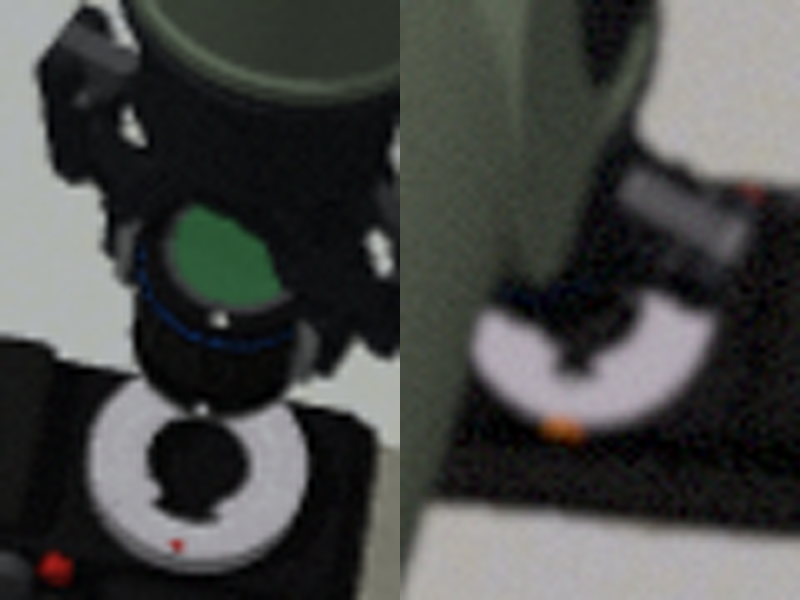

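The lens is held over the ring. In the scene crop its rim dot is at (220,319) and the ring's red dot at (178,546). I'll check the angle, then make a guarded descent.

```bash
python3 - <<'E'
from rb import *; from vis import *
p=np.array(t.get_tcp_pos());X=onplane("scene",(362+220.5/6.667-.5,195+319.5/6.667-.5),p[2]-.0269+.0685)
d=X[:2]-p[:2];print("dot",d.round(4),np.degrees(np.arctan2(d[1],d[0])))
X=onplane("scene",(362+178.5/6.667-.5,195+546.5/6.667-.5),.07);d=X[:2]-RING;print("red",X.round(4),np.degrees(np.arctan2(d[1],d[0])))
env.line_to([*RING,.104],Rz(151.5),feed=.08); env.sleep(.2); st("pre")
print(env.line_to([*RING,.0885],feed=.015,guard=5)); st("contact")
E
```

```text
dot [ 0.0239 -0.005 ] -11.735191704897153
red [0.606  0.1173 0.07  ] -8.700276562559845
pre t 8.98 p [0.574  0.1223 0.1044] F [-1.   0.6 -2.2] Mz [-0.02  0.05 -0.05] gw 0.645 gf 63.7
True
contact t 10.04 p [0.5737 0.1223 0.0884] F [ 0.  -0.1  7.7] Mz [-0.07  0.16 -0.01] gw 0.641 gf 63.9
```

The lens dropped straight in and reached flush height at TCP z = 0.0884 with about 10 N. Now I twist in steps, watching force and moment.

```bash
python3 - <<'E'
from rb import *
p=np.array(t.get_tcp_pos());st("start")
for a in (5,20,35,50,65,80,86):
    g=env.line_to([p[0],p[1],.0882],Rz(151.5-a),feed=.02,guard=10); st(f"{a} {g}")
    f=t.get_force()
    if g or f[2]>18 or abs(t.get_moment()[2])>.6: break
E
```

```text
start t 10.04 p [0.5737 0.1223 0.0884] F [ 0.  -0.1  7.7] Mz [-0.07  0.16 -0.01] gw 0.641 gf 63.9
5 False t 10.29 p [0.574  0.1223 0.0885] F [-0.2 -0.5  7.5] Mz [-0.07  0.09 -0.08] gw 0.642 gf 64.1
20 False t 10.7 p [0.574  0.1223 0.0884] F [-0.5  0.7  5.7] Mz [-0.1   0.16 -0.1 ] gw 0.645 gf 64.6
35 False t 11.11 p [0.5739 0.1223 0.0884] F [ 0.3 -0.2  6.5] Mz [-0.08  0.14 -0.08] gw 0.641 gf 64.7
50 False t 11.52 p [0.5739 0.1223 0.0884] F [-1.1  0.8  6.5] Mz [-0.01  0.22 -0.05] gw 0.642 gf 64.8
65 False t 11.93 p [0.574  0.1223 0.0884] F [-0.2  1.   6.8] Mz [ 0.07  0.24 -0.04] gw 0.639 gf 64.8
80 False t 12.33 p [0.5739 0.1222 0.0884] F [-1.2  1.2  7.7] Mz [ 0.06  0.32 -0.02] gw 0.646 gf 64.8
86 False t 12.59 p [0.5739 0.1224 0.0884] F [-0.1  0.5  7.8] Mz [ 0.22  0.29 -0.11] gw 0.643 gf 64.8
```

```bash
python3 - <<'E'
from rb import *
p=np.array(t.get_tcp_pos())
for a in np.arange(87,96.1,1.):
    g=env.line_to([.574,.1223,.0882],Rz(151.5-a),feed=.02,guard=10); env.sleep(.1); st(f"{a} {g}")
    if g or abs(t.get_moment()[2])>.5: break
E
```

```text
87.0 False t 12.94 p [0.5741 0.1224 0.0884] F [-2.2  0.2  7.2] Mz [ 0.2   0.36 -0.1 ] gw 0.642 gf 64.3
88.0 False t 13.29 p [0.5741 0.1223 0.0884] F [-0.7 -0.2  7. ] Mz [ 0.03  0.32 -0.04] gw 0.643 gf 64.3
89.0 False t 13.64 p [0.5741 0.1223 0.0884] F [0.1 0.9 7.5] Mz [ 0.04  0.24 -0.09] gw 0.647 gf 64.2
90.0 False t 13.99 p [0.5741 0.1222 0.0884] F [0.5 0.4 7.1] Mz [-0.01  0.2  -0.07] gw 0.646 gf 64.2
91.0 False t 14.34 p [0.5742 0.1223 0.0884] F [ 0.2 -0.9  6.6] Mz [ 0.05  0.25 -0.06] gw 0.645 gf 64.2
92.0 False t 14.69 p [0.5742 0.1222 0.0884] F [-0.6  0.1  7. ] Mz [-0.01  0.24 -0.07] gw 0.646 gf 64.2
93.0 False t 15.04 p [0.5741 0.1222 0.0884] F [-1.2 -0.5  6.7] Mz [ 0.02  0.19 -0.03] gw 0.639 gf 64.2
94.0 False t 15.39 p [0.5742 0.1222 0.0884] F [-0.6 -0.6  7. ] Mz [-0.    0.2  -0.07] gw 0.641 gf 64.2
95.0 False t 15.74 p [0.5742 0.1222 0.0884] F [-0.5 -0.4  6.7] Mz [-0.01  0.22 -0.14] gw 0.646 gf 64.2
96.0 False t 16.09 p [0.5742 0.1222 0.0884] F [0.4 0.2 7. ] Mz [-0.03  0.21 -0.03] gw 0.643 gf 64.2
```

No click by 96°. The initial offset may be up to 5°, so I'll creep on with a moment limit and then look.

```bash
python3 - <<'E'
from rb import *; import cv2
for a in np.arange(97,101.1,1.):
    g=env.line_to([.574,.1223,.0882],Rz(151.5-a),feed=.02,guard=10); env.sleep(.1); st(f"{a} {g}")
    if g or abs(t.get_moment()[2])>.4: break
ims=[cams.camera(n)[0] for n in("scene","top")]
f=lambda p,u,v:cv2.resize(p[v-45:v+45,u-30:u+30],(400,600),interpolation=cv2.INTER_CUBIC)
o=np.hstack([f(ims[0],392,245),f(ims[1],236,216)]);cv2.imwrite("pics/tw.png",np.clip(255*(o/255.)**.6,0,255).astype('uint8'))
E
```

```text
97.0 False t 16.44 p [0.5742 0.1222 0.0884] F [-0.  -0.5  7.6] Mz [-0.09  0.23 -0.09] gw 0.643 gf 64.2
98.0 False t 16.79 p [0.5741 0.1221 0.0884] F [-0.7 -0.2  6. ] Mz [-0.14  0.26 -0.05] gw 0.644 gf 64.2
99.0 False t 17.14 p [0.5741 0.1219 0.0884] F [-1.4 -1.1  7.5] Mz [-0.3   0.32 -0.03] gw 0.644 gf 64.2
100.0 False t 17.49 p [0.574  0.1217 0.0884] F [-1.5 -2.8  7.5] Mz [-0.6   0.38  0.13] gw 0.64 gf 64.2
101.0 False t 17.84 p [0.574  0.1215 0.0884] F [-1.5 -4.2  7.6] Mz [-0.68  0.47  0.22] gw 0.643 gf 64.3
```

View pics/tw.png

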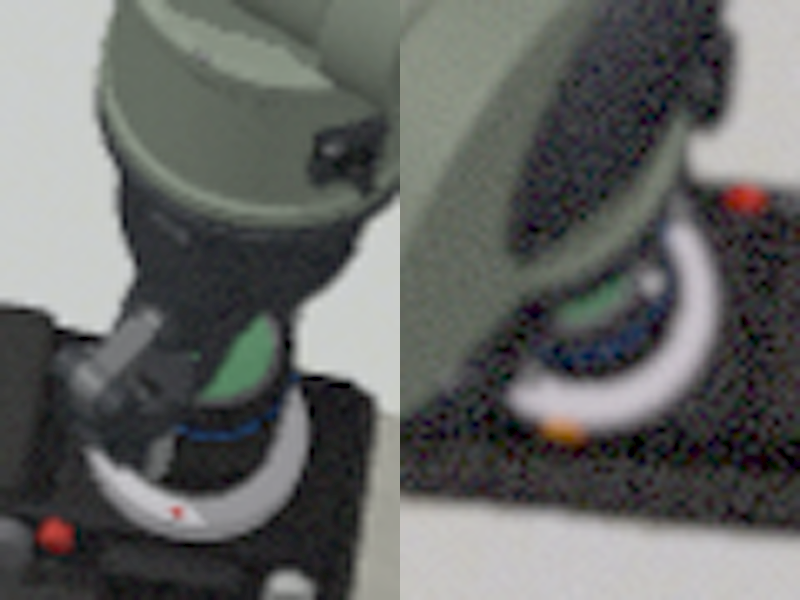

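```bash
python3 - <<'E'
from rb import *; from vis import *
X=onplane("top",(206+250.5/6.667-.5,171+278.5/6.667-.5),.130);d=X[:2]-[.574,.1222];print("dot",d.round(4),np.hypot(*d),np.degrees(np.arctan2(d[1],d[0])))
X=onplane("top",(206+163.5/6.667-.5,171+432.5/6.667-.5),.07);print("tab top",X)
st()
# probe: small counter-turn
for a in (99,97,95,93):
    env.line_to([.574,.1222,.0883],Rz(151.5-a),feed=.02,guard=10); env.sleep(.1); st(f"{a}")
    if abs(t.get_moment()[2])>.5: break
p,_=cams.camera("top"); cv2.imwrite("pics/t2.png",p)
E
```

```text
dot [-0.0079 -0.0241] 0.025398456666454548 -108.1908384296277
tab top [0.53376036 0.12881063 0.07      ]
 t 17.94 p [0.574  0.1215 0.0884] F [-1.7 -3.6  7.9] Mz [-0.79  0.49  0.18] gw 0.645 gf 64.3
99 t 18.29 p [0.574  0.1218 0.0884] F [-0.4 -3.   6.9] Mz [-0.49  0.26  0.12] gw 0.646 gf 64.0
97 t 18.64 p [0.5742 0.122  0.0884] F [ 0.7 -1.7  5.8] Mz [-0.28  0.06  0.09] gw 0.639 gf 64.1
95 t 18.99 p [0.5742 0.1222 0.0884] F [ 1.2 -0.1  5.8] Mz [-0.07  0.06  0.06] gw 0.643 gf 64.0
93 t 19.34 p [0.5742 0.1223 0.0884] F [0.7 0.6 5.8] Mz [-0.02  0.04  0.13] gw 0.639 gf 64.0
```

```bash
python3 - <<'E'
from rb import *; from vis import *
out=[]
for n,(u,v) in dict(scene=(392,245),top=(236,216)).items():
    p,d=cams.camera(n);K,R,tt=cal(n)
    vv,uu=np.mgrid[v-30:v+31,u-30:u+31];z=d[vv,uu]
    X=((np.linalg.inv(K)@np.stack([uu*z,vv*z,z]).reshape(3,-1)).T-tt)@R
    c=p[vv,uu].reshape(-1,3).astype(int)
    green=(c[:,1]>c[:,0]+25)&(c[:,1]>c[:,2]+25)&(z.ravel()>0)&(np.hypot(*(X[:,:2]-[.574,.122]).T)<.03)
    white=(c.min(1)>120)&(np.hypot(*(X[:,:2]-[.574,.122]).T)<.036)&(X[:,2]<.085)
    org=(c[:,2]>150)&(c[:,0]<90)&(c[:,1]>70)&(c[:,1]<170)&(z.ravel()>0)
    for m,k in(("green",green),("white",white),("orange",org)): print(n,m,k.sum(),X[k].mean(0).round(4),np.percentile(X[k][:,2],[10,50,90]).round(4) if k.sum() else 0)
    f=cv2.resize(p[v-45:v+45,u-30:u+30],(400,600),interpolation=cv2.INTER_CUBIC);out.append(np.clip(255*(f/255.)**.6,0,255))
cv2.imwrite("pics/tw2.png",np.hstack(out).astype('uint8'))
E
```

```text
scene green 30 [0.5808 0.1345 0.1308] [0.1291 0.1305 0.1329]
scene white 32 [0.598  0.1041 0.0687] [0.0658 0.0686 0.0717]
scene orange 0 [nan nan nan] 0
top green 0 [nan nan nan] 0
top white 175 [0.5581 0.1044 0.07  ] [0.0669 0.07   0.073 ]
top orange 3 [0.5361 0.1286 0.0721] [0.0718 0.0721 0.0725]<stdin>:11: RuntimeWarning: Mean of empty slice.
  ret = um.true_divide(
```

View pics/tw2.png

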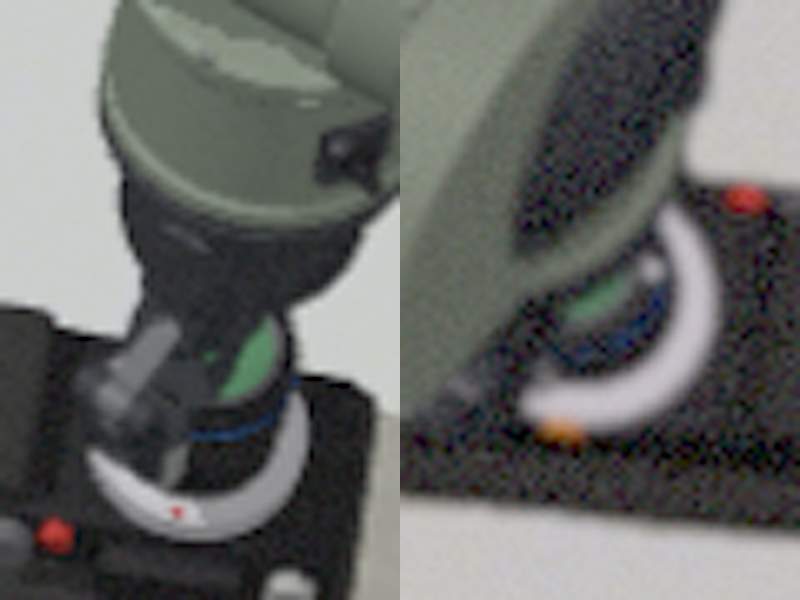

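Glass height of 0.1305 m says the lens is flush. To see whether it is locked, I compare the tab height with the first frame (pin up) and probe gently backwards.

```bash
cat > tab.py <<'E'
from vis import *
def tab(fr):
    K,R,tt=cal("top");o=[]
    for p,d in fr:
        vv,uu=np.mgrid[228:246,220:242];z=d[vv,uu].astype(float);c=p[vv,uu].astype(int)
        X=((np.linalg.inv(K)@np.stack([uu*z,vv*z,z]).reshape(3,-1)).T-tt)@R
        k=((c[...,2]-c[...,0])>70).ravel()&(z.ravel()>0)&(X[:,2]>.05)
        w=(c.min(2)>120).ravel()&(z.ravel()>0)
        o.append([k.sum(),*X[k].mean(0),X[w][:,2].mean()])
    return np.mean(o,0).round(4),np.std(o,0).round(4)
E
python3 - <<'E'
from rb import *; from tab import *
print("initial",tab([(cv2.imread("pics/top0.png"),np.load("pics/top0.npy"))])[0])
print("now",tab([cams.camera("top") for _ in range(12)]))
for a in (91,89,87,85):
    env.line_to([.574,.1222,.0883],Rz(151.5-a),feed=.02,guard=10); env.sleep(.15); st(f"{a}")
    if abs(t.get_moment()[2])>.45: break
E
```

```text
initial [6.     0.5347 0.1296 0.0724 0.0704]
now (array([7.3333, 0.5349, 0.1294, 0.0714, 0.0699]), array([6.236e-01, 1.000e-04, 3.000e-04, 8.000e-04, 3.000e-04]))
91 t 20.49 p [0.5742 0.1223 0.0884] F [0.7 0.4 5.1] Mz [0.05 0.1  0.1 ] gw 0.647 gf 64.1
89 t 20.89 p [0.5742 0.1223 0.0884] F [0.5 0.2 6.1] Mz [0.05 0.02 0.1 ] gw 0.643 gf 64.0
87 t 21.29 p [0.5742 0.1223 0.0884] F [-0.4  0.   4.8] Mz [0.02 0.07 0.12] gw 0.646 gf 64.0
85 t 21.69 p [0.5742 0.1227 0.0884] F [0.5 2.  5.7] Mz [ 0.38 -0.01  0.01] gw 0.649 gf 64.0
```

Going clockwise, 85° was free. Coming back, it is now resisted by Fy = +2, and at 99–101° the force was Fy = −4. Both reactions sit at the pin's position, so the pin is in the notch with a few degrees of play. I'll relax to mid-play, release, back off and look.

```bash
python3 - <<'E'
from rb import *; from tab import *
env.line_to([.574,.1222,.0884],Rz(151.5-92),feed=.02,guard=10); env.sleep(.2); st("mid")
claw.command_gripper(1.0); st("open")
print(env.line_to([.574,.1222,.2],feed=.12,guard=8)); st("up")
env.move_to([.5,-.1,.25],Rz(120)); st("away")
fr=[cams.camera("top") for _ in range(6)];print(tab(fr))
ims=[cams.camera("scene")[0],fr[0][0]]
f=lambda p,u,v:cv2.resize(p[v-36:v+36,u-24:u+24],(400,600),interpolation=cv2.INTER_CUBIC)
o=np.hstack([f(ims[0],392,255),f(ims[1],236,216)]);cv2.imwrite("pics/end.png",np.clip(255*(o/255.)**.6,0,255).astype('uint8'))
E
```

```text
mid t 22.17 p [0.5741 0.1224 0.0884] F [0.7 0.5 4.5] Mz [ 0.18  0.1  -0.05] gw 0.643 gf 64.6
open t 22.58 p [0.5739 0.1222 0.0883] F [0.  0.4 0.9] Mz [-0.   -0.01 -0.03] gw 0.999 gf 0.0
False
up t 23.67 p [0.5737 0.1222 0.1994] F [ 0.5 -0.2  1.2] Mz [-0.01 -0.03 -0.  ] gw 1.001 gf 0.0
away t 24.8 p [ 0.5003 -0.0993  0.2497] F [-0.3  0.8  0.1] Mz [-0.04 -0.   -0.04] gw 0.999 gf 0.0
(array([9.    , 0.5351, 0.1291, 0.0716, 0.0697]), array([0.    , 0.0001, 0.0001, 0.0006, 0.0003]))
```

View pics/end.png

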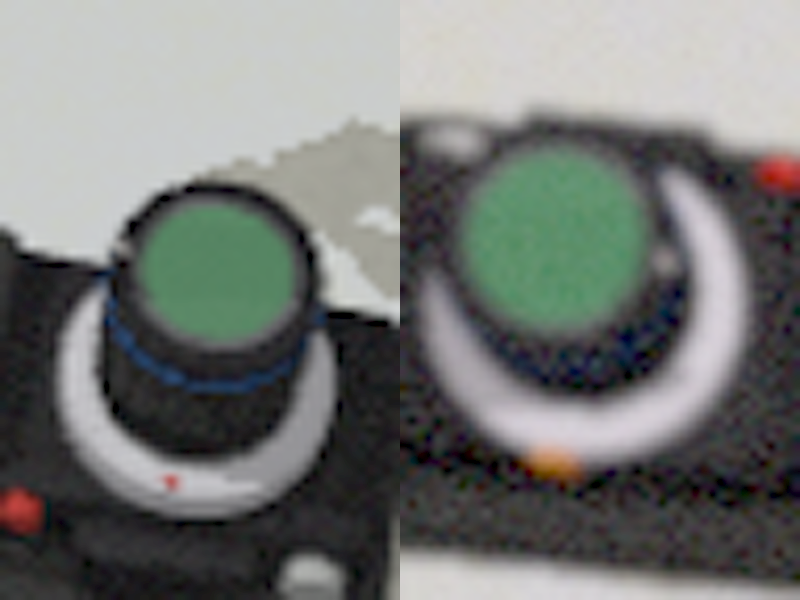

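The released lens stands upright with its dot at about −100° (−99.5° was expected). The tab is back at its pin-up height, 1.9 mm above the ring surface against 2.0 mm at the start. It is locked, so I hand in the job.

```bash
python3 -c "
from plant import workorder;print(workorder.sign_off())"
```

```text
the job is handed in; nothing more can be done
None
```

The lens is on the black camera, flush and locked after the quarter turn; the gripper has let go and backed off, about 10 N was the highest force read between lens and camera, and the job was handed in at about 25 s.

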